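# Plug the detector block into its dock and latch it

## Task

On the dock, slide the orange latch fully back from the socket, plug the teal detector block into the socket until it is fully home without slamming it, then slide the latch fully forward again so that it locks over the block's flange (the block may go in either way round). Leave the white spare block and everything else on the bench where it is, and let go at the end.

Things in the scene. Friction and masses are not known exactly. Their poses are not given: they have to be found in the camera images.
- block_center (a point): Loose teal detector block, 85 mm tall, 0.25 kg, upright on its foot; this is its centre, half-way up. z up, y along its long side. From below: black foot 34 (x) x 46 (y) x 25 mm high (the plug); light teal flange 48 x 78 x 12 mm; dark teal body 44 x 44 x 48 mm, to grip by its flat x sides (y sides have 4 mm white studs). Alike after a half turn about z.
- socket (a point): Centre of the socket's mouth on the dock's flat top, 40 mm above the bench; z up, y along the long side, towards the latch. Hole 37 (x) x 49 (y) mm, 27 mm deep, 3 mm chamfer at the rim: 1.5 mm to spare on each side of the block's foot. When home, the flange rests on the dock's top and the block's centre is 17.5 mm above this point.
- latch_grip (a point): Point on the orange upright fin of the dock's latch, 50 mm above the dock's top. The fin is 14 (x) x 24 (y) mm and stands from 20 to 65 mm above the dock's top (its top is 15 mm above this point). Axes as the socket's; at latch value 0 this point lies at (0, 62, 50) mm from the socket point and it moves along y with the latch.
- latch (a joint): Travel of the latch in m: 0 = fully forward (locked), 0.040 = fully back, away from the socket along its y. Stays where left (friction 2.5 N). Its steel plate, 40 mm wide, is 14 to 20 mm above the dock's top, its front end at y = 27 mm + travel from the socket: forward it is in the way of the flange (reaches y = 39 mm); it passes 2 mm over the flange of a block that is home.
- spare_center (a point): Bystander: loose white and grey spare block, same shape and size as the teal one; its centre. Starts upright on the bench; the two blocks may have changed places.
- amber_bottle: Bystander: loose amber bottle, 66 mm across, 150 mm tall; centre of its underside.
- dish: Bystander: loose black dish, 90 mm across, 25 mm tall; centre of its underside.
- tin: Bystander: loose blue tin, 75 x 105 x 30 mm; centre of its underside.
- jar: Bystander: loose clear jar with white cap, 52 mm across, 75 mm tall; centre of its underside.
- syringe: Bystander: loose plastic syringe lying flat, 140 mm long along its x; origin at bench height below its middle.
- beaker: Bystander: loose glass beaker, 70 mm across, 90 mm tall; centre of its underside.
- block: The same teal block; origin at the centre of its underside.
- dock: Light grey dock fixed to the bench; origin at bench height, 40 mm straight below the socket's mouth, axes as the socket's. Measured from it: 130 mm wide in x (centred), from -70 to +160 mm in y, 40 mm high, with a flat top but for the latch and its guide rails (x within 30 mm, y from 56 to 156 mm, 20 mm high).

How it is judged:
On the way, in this order (a step that is already met when the one before it is completed fails the run):
1. the latch is slid fully back (more than 34 mm) (value of joint latch above 0.034 m), for 0.2 s.
2. the teal block is fully home in the socket with the latch still back (more than 15 mm) (horizontal distance between block_center and socket below 0.004 m and z of block_center in the frame of socket between 0.0145 and 0.0195 m and angle between the y axis of block_center and the y axis of socket, either way round below 0.12 rad and angle between block_center's own z axis and vertical below 0.05 rad and value of joint latch above 0.015 m), for 0.2 s.
At the end, for the whole second after the job is handed in: The teal block is home in the socket (centre within 4 mm sideways, flange within 2 mm of the dock's top, upright within 0.05 rad, long sides parallel within 0.12 rad), at rest, and the latch is forward to less than 6 mm (horizontal distance between block_center and socket below 0.004 m and z of block_center in the frame of socket between 0.0145 and 0.0195 m and angle between the y axis of block_center and the y axis of socket, either way round below 0.12 rad and angle between block_center's own z axis and vertical below 0.05 rad and value of joint latch below 0.006 m and linear speed of block below 0.02 m/s); the robot touches nothing.
It fails at once if the teal block is slammed onto or forced against the dock (over 80 N) (contact force between block and dock above 80 N).
It fails at once if the white spare block or another bystander is moved more than 30 mm (distance of any of spare_center, amber_bottle, dish, tin, jar, syringe, beaker from where it was at the start of the episode above 0.03 m).
It also fails if it takes over 64 s, if anything falls off the work surface, if the arm or the gripper's body presses on something with over 40 N, if the wrist force passes 120 N, or if a joint passes its speed limit or range.

## Robot

A 7-joint arm with a two-finger parallel gripper is mounted at the origin on the work surface. World frame = base frame: x ahead of the robot, y to its left, z up, the work surface at z = 0. Lengths are in m, angles in rad, forces in N, time in s.
With the tool pointing down it reaches from about 0.425 to 0.975 m from the base axis. Payload 16.7 kg.
Tool frame: the origin (TCP) lies midway between the tips of the shut fingers; the grasp point (between the pads) lies 19 mm behind it (manip.pinch_z is the distance from the TCP to the grasp point, in m); z points along the fingers, y is the direction in which the jaws open and shut (so a half turn about z gives the same grasp; the last joint's range is limited). The gripper opens to 85 mm and grips with 20 to 120 N. Pads are 22 mm wide; open, the fingers measure 114 mm over their backs; the gripper's body (76 mm by 85 mm) begins 54 mm behind the grasp point. The pads swing forward as they close: fully open they stand 13 mm farther back than shut.
Start: joints at [-1.427, 0.426, 0.074, 1.606, -0.034, 1.111, -0.067], TCP at [0.195, 0.646, 0.231] pointing down, gripper open.
Joint ranges: [-2.85, 2.85], [-0.5, 2.14], [-1.23, 1.37], [0.21, 2.46], [-1.02, 4.16], [0.16, 2.05], [-2.73, 2.73]. Speed limits (rad/s): [1.89, 1.89, 2.39, 2.39, 3.01, 3.01, 3.01].

## Interface

Orientations are given as a unit quaternion [x, y, z, w].
In Python, from bench import manip, viewer gives the robot as it stands.
- The arm moves only by the tool carry_out, never from a script. Its argument "commands" is a list of rows, each an object with "jaw": the closure, from -1 (fully open) to 1 (shut); "xyz": the shift along the world's x, y, z in mm, a list of three; "rot": the turn, a rotation vector about the world's x, y, z in rad, a list of three. In form: [{"jaw": jaw, "xyz": [x, y, z], "rot": [wx, wy, wz]}, ...]. A call has 1 to 5 rows; each row is the pose to reach, as a shift and turn from the pose commanded when the call began; what a row does not reach only later rows make up. A row lasts 1/10 s, in which the tool goes at most 50 mm and 8.59 degrees, less where a joint would pass 70% of its speed; a pose out of reach is approached as far as the arm can. A call with a gripper value outside its range is refused whole. The fingers move at their own pace and stop on an object; "force" is the grip in N (left out, the last holds). Time passes only in rows, so rows that repeat a pose let the fingers close. It gives the time, the measured TCP pose, the force and the opening at its end, in the units of the state.
- manip.get_state(): the state, without advancing time (a new reading comes with each control period).
- viewer.snapshot(name): name is "scene" or "top" or "wrist"; returns a dict with "pixels" (384x512x3 uint8, red, green, blue), "z_map" (384x512 float32, m along the optical axis (not along the pixel's ray), 0 where there is no reading), "fov_y" (degrees; the focal length in pixels is half the picture's height over the tangent of half this angle, whatever the lens; pixels are square), "cx", "cy" (the principal point, pixels), "world_to_cam" (4x4, takes a point from world to camera coordinates). Camera axes: x right, y down, z forward; pixel columns grow to the right and rows downward; lengths in m; the calibration is good to about 2 mm. A picture is of the moment at which its call begins.
- manip.hand_in(): hands the job in, once; it reports no verdict.
The state is a dict: "t": time; "joint_pos": joint angles; "qd": joint speeds; "joint_efforts": joint torques, N m; "eef_pos": TCP position; "tcp_rot": TCP orientation; "contact_force": force on the tool from outside, world axes, zero at the start; "moment": the same for the moment, N m; "opening": opening from 0.0 (shut) to 1.0 (fully open).
Only numpy, scipy, OpenCV 4.12 (cv2) and the standard library are available. Lean on these libraries where they do the work, as an engineer would, in place of code of your own. Each camera call takes 0.05 s, during which the arm holds its last target. There are 200 camera calls.

## Working session

There is one attempt and no reset: what is moved stays moved. The work goes in short steps, Python scripts to look and compute and a tool call to move; the robot and the scene stay as the last step left them, time stands still between calls to the robot, and variables do not carry over. Pictures are saved under pics/ and viewed, about 8 in all and at most 12, crops included, and the job is handed in when it is done.

Besides the shell and the picture viewer there is one more tool, called after ">>>" by a JSON object that holds its "name" and its "arguments", one argument or row to a line. carry_out: Moves the arm, as the interface text tells. Its arguments: {"type":"object","properties":{"commands":{"type":"array","items":{"type":"object","properties":{"jaw":{"type":"number"},"xyz":{"type":"array","items":{"type":"number"}},"rot":{"type":"array","items":{"type":"number"}}}}},"force":{"type":"number"}},"required":["commands"]}

```bash
mkdir -p pics; cat > h.py <<'E'
import numpy as np, cv2
from bench import manip, viewer
def snap(n):
    s=viewer.snapshot(n); s['f']=192/np.tan(np.radians(s['fov_y'])/2); return s
def save(s,name): cv2.imwrite('pics/'+name,cv2.cvtColor(s['pixels'],cv2.COLOR_RGB2BGR))
def world(s):  # per-pixel world points
    v,u=np.mgrid[0:384,0:512]; z=s['z_map']
    p=np.stack([(u-s['cx'])/s['f']*z,(v-s['cy'])/s['f']*z,z,np.ones_like(z)],-1)
    return (p@np.linalg.inv(s['world_to_cam']).T)[...,:3]
def onplane(s,uv,h):
    T=np.linalg.inv(s['world_to_cam']); d=T[:3,:3]@np.array([(uv[0]-s['cx'])/s['f'],(uv[1]-s['cy'])/s['f'],1]); o=T[:3,3]
    return o+d*(h-o[2])/d[2]
E
python3 - <<'E'
from h import *
a=[snap('top'),snap('scene')]
save(a[0],'top.png');save(a[1],'scene.png')
for s in a: print(s['fov_y'],s['cx'],s['cy'],np.linalg.inv(s['world_to_cam']).round(3).tolist(),(s['z_map']>0).mean())
print(manip.get_state())
E
```

```text
55.2929418377514 255.08442324831083 193.33538211523413 [[0.017, -0.983, 0.183, 0.379], [-1.0, -0.017, 0.002, 0.005], [0.002, -0.183, -0.983, 1.086], [0.0, 0.0, 0.0, 1.0]] 0.9958394368489584
57.77424963616727 253.28824934704159 191.49689520280694 [[0.545, 0.702, -0.46, 1.132], [0.839, -0.466, 0.282, -0.342], [-0.017, -0.539, -0.842, 1.165], [0.0, 0.0, 0.0, 1.0]] 0.9962514241536459
{'t': 0.1, 'joint_pos': array([-1.42750046,  0.42672239,  0.07384009,  1.60652974, -0.03412543,
        1.11078606, -0.06708892]), 'qd': array([-0.00018913, -0.0021116 , -0.00060781, -0.0009053 , -0.00089236,
       -0.00140282, -0.00034333]), 'joint_efforts': array([ 7.30672458e-03, -9.51536965e+01,  3.77058640e+00, -4.64406967e+01,
        1.94762880e-02,  6.54124422e-03, -4.56057660e-05]), 'eef_pos': array([0.19473049, 0.64592448, 0.23065077]), 'tcp_rot': array([ 1.45885264e-01,  9.89301338e-01, -5.90599426e-04, -5.70959858e-05]), 'contact_force': array([-0.48587643, -0.22887501, -0.35748125]), 'moment': array([ 0.03004938, -0.03620164, -0.0020668 ]), 'opening': 0.9984048095988387}
```

View pics/top.png

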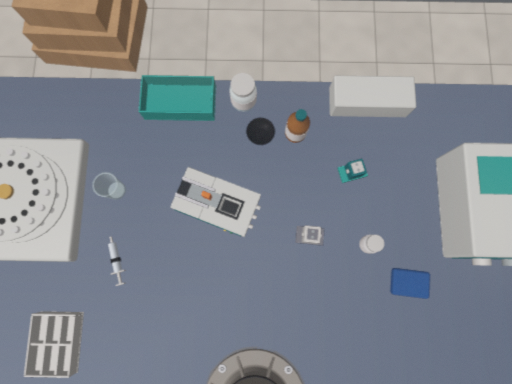

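View pics/scene.png

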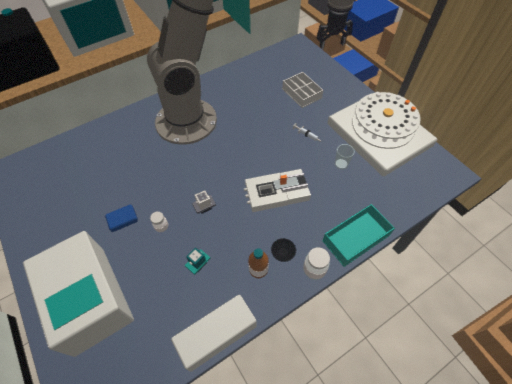

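```bash
python3 - <<'E'
from h import *
for n in ('top','scene'):
    s=snap(n); W=world(s); H=cv2.cvtColor(s['pixels'],cv2.COLOR_RGB2HSV)
    np.set_printoptions(precision=4,suppress=True)
    b=onplane(s,(353,170) if n=='top' else (197,260),0.05); d=onplane(s,(216,202) if n=='top' else (278,190),0.04)
    def rect(m,l):
        p=W[m]; r=cv2.minAreaRect((p[:,:2]*1000).astype(np.float32)); print(n,l,m.sum(),'z',np.median(p[:,2]),r, 'mean',p.mean(0))
    near=lambda c,r:np.hypot(W[...,0]-c[0],W[...,1]-c[1])<r
    rect(near(b,.07)&(W[...,2]>.078),'bodytop')
    rect(near(b,.07)&(W[...,2]>.012),'blockall')
    rect(near(b,.07)&(W[...,2]>.03)&(W[...,2]<.043),'flange')
    rect(near(d,.2)&(abs(W[...,2]-.04)<.006),'docktop')
    o=(H[...,0]<14)&(H[...,1]>170)&(H[...,2]>120)&near(d,.12)
    rect(o&(W[...,2]>.09),'finTop')
    k=near(d,.15)&(W[...,2]<.03)&(W[...,2]>.005)
    rect(k,'hole?')
    for nm,c,w in (('b',b,50),('d',d,70)):
        q=s['world_to_cam']@np.r_[c,1]; u=int(q[0]/q[2]*s['f']+s['cx']); v=int(q[1]/q[2]*s['f']+s['cy'])
        im=cv2.resize(cv2.cvtColor(s['pixels'][v-w:v+w,u-w:u+w],cv2.COLOR_RGB2BGR),(390,390),interpolation=cv2.INTER_CUBIC)
        globals()[n+nm]=im
cv2.imwrite('pics/c1.png',np.hstack([topb,topd]))
E
```

```text
top bodytop 249 z 0.08519098839297978 ((644.5894165039062, -280.7317810058594), (44.204551696777344, 44.534156799316406), 15.703268051147461) mean [ 0.644  -0.2797  0.0852]
top blockall 486 z 0.0794563836035439 ((644.244873046875, -280.65753173828125), (47.31428909301758, 78.91577911376953), 15.53646469116211) mean [ 0.6391 -0.2722  0.0656]
top flange 148 z 0.036930327609923874 ((644.244873046875, -280.65753173828125), (47.31428909301758, 78.91577911376953), 15.53646469116211) mean [ 0.6344 -0.2619  0.0367]
top docktop 2470 z 0.03969740565576807 ((549.542236328125, 120.95506286621094), (230.0647430419922, 132.04257202148438), 69.73423767089844) mean [0.5424 0.1058 0.0397]
top finTop 0 z nan ((0.0, 0.0), (0.0, 0.0), 0.0) mean [nan nan nan]
top hole? 319 z 0.015017265395410373 ((557.8368530273438, 112.74641418457031), (260.5589904785156, 245.64007568359375), 37.00496292114258) mean [0.5272 0.0733 0.0166]
scene bodytop 178 z 0.08544974224974045 ((646.5130615234375, -278.71160888671875), (44.7702751159668, 43.09921646118164), 16.215709686279297) mean [ 0.6478 -0.2788  0.0855]
scene blockall 401 z 0.06950595974341933 ((646.8108520507812, -278.6004943847656), (48.34591293334961, 78.34162139892578), 16.225276947021484) mean [ 0.6531 -0.2809  0.0628]
scene flange 144 z 0.03698793592842187 ((646.8108520507812, -278.6004943847656), (48.34591293334961, 78.34162139892578), 16.225276947021484) mean [ 0.6541 -0.2831  0.0371]
scene docktop 1153 z 0.039856608888607425 ((551.58544921875, 122.92816162109375), (229.80184936523438, 134.30624389648438), 69.61982727050781) mean [0.5521 0.1018 0.0398]
scene finTop 14 z 0.10298166048265744 ((559.86376953125, 139.83682250976562), (14.915639877319336, 8.658832550048828), 55.20469665527344) mean [0.5597 0.1393 0.1037]
scene hole? 354 z 0.0166061965857196 ((559.7804565429688, 113.69271087646484), (242.94154357910156, 278.4520568847656), 68.52874755859375) mean [0.5737 0.0839 0.0169]
  return _methods._mean(a, axis=axis, dtype=dtype,
  ret = ret.dtype.type(ret / rcount)
<stdin>:7: RuntimeWarning: Mean of empty slice.
  ret = um.true_divide(
```

View pics/c1.png

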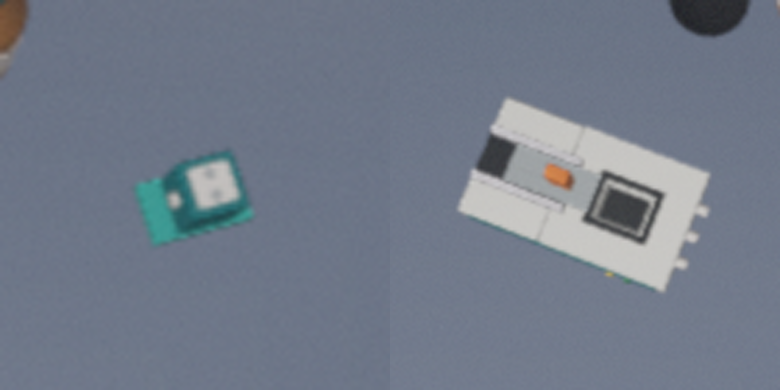

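The top view shows the teal block at (353,168), the dock centre at (216,202), and the orange fin at (206,195). The latch is forward, towards the socket at (230,207). The white spare is at (311,235). Depth puts the block at about (645,-280) mm with its x axis at 16°, and the dock's y axis at 69.7°. I'll move over the fin first.

>>> {"name": "carry_out", "arguments": {
  "commands": [
    {"jaw": -1, "xyz": [24, -34, 0], "rot": [0, 0, -0.11]},
    {"jaw": -1, "xyz": [48, -68, 0], "rot": [0, 0, -0.22]},
    {"jaw": -1, "xyz": [72, -102, 0], "rot": [0, 0, -0.33]},
    {"jaw": -1, "xyz": [96, -136, 0], "rot": [0, 0, -0.44]},
    {"jaw": -1, "xyz": [120, -170, 0], "rot": [0, 0, -0.55]}
  ],
  "force": 40
}}

```text
t: 0.7
eef_pos: [0.3156, 0.4747, 0.2313]
tcp_rot: [0.411, 0.912, -0.0, -0.0]
contact_force: [0.7, 0.5, 0.9]
opening: 1.003
```

>>> {"name": "carry_out", "arguments": {
  "commands": [
    {"jaw": -1, "xyz": [24, -34, 0], "rot": [0, 0, -0.11]},
    {"jaw": -1, "xyz": [48, -68, 0], "rot": [0, 0, -0.22]},
    {"jaw": -1, "xyz": [72, -102, 0], "rot": [0, 0, -0.33]},
    {"jaw": -1, "xyz": [96, -136, 0], "rot": [0, 0, -0.44]},
    {"jaw": -1, "xyz": [120, -170, 0], "rot": [0, 0, -0.55]}
  ]
}}

```text
t: 1.2
eef_pos: [0.4355, 0.3047, 0.2314]
tcp_rot: [0.643, 0.766, 0.0, -0.0]
contact_force: [0.0, -0.1, -0.2]
opening: 1.001
```

>>> {"name": "carry_out", "arguments": {
  "commands": [
    {"jaw": -1, "xyz": [30, -42, 0], "rot": [0, 0, -0.13]},
    {"jaw": -1, "xyz": [60, -84, 0], "rot": [0, 0, -0.26]},
    {"jaw": -1, "xyz": [90, -126, 0], "rot": [0, 0, -0.39]},
    {"jaw": -1, "xyz": [121, -168, 0], "rot": [0, 0, -0.532]},
    {"jaw": -1, "xyz": [121, -168, 0], "rot": [0, 0, -0.532]}
  ]
}}

```text
t: 1.7
eef_pos: [0.5584, 0.1324, 0.2316]
tcp_rot: [0.824, 0.567, 0.0, 0.001]
contact_force: [-1.1, 0.6, -0.2]
opening: 0.997
```

```bash
python3 - <<'E'
from h import *
s=snap('wrist'); save(s,'w1.png'); print(np.linalg.inv(s['world_to_cam']).round(3).tolist())
W=world(s);H=cv2.cvtColor(s['pixels'],cv2.COLOR_RGB2HSV)
st=manip.get_state();print(st['t'],st['eef_pos'],st['tcp_rot'],st['contact_force'])
def rect(m,l):
    p=W[m]; r=cv2.minAreaRect((p[:,:2]*1000).astype(np.float32)); print(l,m.sum(),np.median(p[:,2]),r)
o=(H[...,0]<14)&(H[...,1]>150)&(H[...,2]>100)
rect(o,'orange');rect(o&(W[...,2]>.1),'finTop')
E
```

```text
[[0.934, -0.342, -0.106, 0.587], [-0.358, -0.89, -0.282, 0.205], [0.002, 0.301, -0.954, 0.374], [0.0, 0.0, 0.0, 1.0]]
1.75 [0.5576216  0.13413707 0.23136376] [ 8.22420696e-01  5.68879225e-01 -7.41556652e-05  7.88008018e-04] [ 0.14737349 -0.31705968 -0.28919871]
orange 1020 0.08921261534842287 ((658.0704956054688, 41.13798522949219), (70.55830383300781, 349.85528564453125), 34.998512268066406)
finTop 469 0.10413462516399469 ((567.8856811523438, 169.53054809570312), (79.04385375976562, 12.239445686340332), 69.02275848388672)
```

View pics/w1.png

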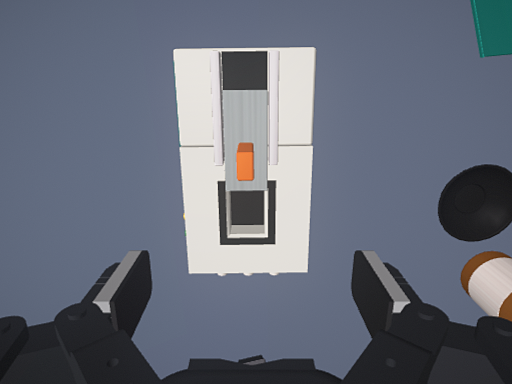

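The wrist view shows the dock upright in the image. The fin is at (245,161), the latch plate runs to row 190, and the socket is at (248,213). I'll measure from this view.

```bash
cat >> h.py <<'E'
def rect(W,m,l):
    m=cv2.morphologyEx(m.astype(np.uint8),cv2.MORPH_OPEN,np.ones((3,3)))
    n,L,S,_=cv2.connectedComponentsWithStats(m); m=L==1+S[1:,4].argmax()
    p=W[m]; r=cv2.minAreaRect((p[:,:2]*1000).astype(np.float32)); print(l,m.sum(),np.median(p[:,2]).round(4),np.round(r[0],1),np.round(r[1],1),round(r[2],2))
def dock(s):
    W=world(s);H=cv2.cvtColor(s['pixels'],cv2.COLOR_RGB2HSV);v,u=np.mgrid[0:384,0:512]
    c=np.hypot(W[...,0]-.55,W[...,1]-.12)<.19
    o=(H[...,0]<14)&(H[...,1]>150)&(H[...,2]>100)&c
    rect(W,o,'fin');rect(W,o&(W[...,2]>.101),'finTop')
    rect(W,c&(abs(W[...,2]-.04)<.004),'top')
    rect(W,c&(W[...,2]>.028)&(W[...,2]<.07),'topall')
    a=np.hypot(W[...,0]-.535,W[...,1]-.08)<.06
    rect(W,a&(H[...,2]<90)&(abs(W[...,2]-.04)<.005),'blackframe')
    rect(W,a&(W[...,2]<.035),'hole')
E
python3 - <<'E'
from h import *
s=snap('wrist'); dock(s)
st=manip.get_state();print(st['t'],st['eef_pos'],st['tcp_rot'])
E
```

```text
fin 583 0.1039 [568.4 170.4] [79.8 12.7] 68.73
finTop 461 0.1041 [568.2 170.4] [79.7 12.2] 69.31
top 19143 0.0392 [551.3 123.6] [230.5 130.3] 69.61
topall 27445 0.0396 [550.5 123.9] [230.6 131.9] 69.6
blackframe 1076 0.0396 [534.9  81.2] [70.2 57.9] 69.62
hole 1473 0.0132 [535.   79.9] [47.  37.2] 69.76
1.8 [0.55643009 0.13650069 0.23113058] [ 8.21355336e-01  5.70416775e-01 -2.28236137e-04  2.52783843e-04]
```

>>> {"name": "carry_out", "arguments": {
  "commands": [
    {"jaw": -1, "xyz": [1, 1, -45], "rot": [0, 0, 0]},
    {"jaw": -1, "xyz": [1, 1, -90], "rot": [0, 0, 0]},
    {"jaw": -1, "xyz": [1, 1, -130], "rot": [0, 0, 0]},
    {"jaw": -1, "xyz": [1, 1, -159], "rot": [0, 0, 0]},
    {"jaw": -1, "xyz": [1, 1, -159], "rot": [0, 0, 0]}
  ]
}}

```text
t: 2.3
eef_pos: [0.5538, 0.1403, 0.069]
tcp_rot: [0.82, 0.573, -0.003, -0.001]
contact_force: [-0.7, 0.6, 0.2]
opening: 0.998
```

>>> {"name": "carry_out", "arguments": {
  "commands": [
    {"jaw": 1, "xyz": [0, 0, 0], "rot": [0, 0, 0]},
    {"jaw": 1, "xyz": [0, 0, 0], "rot": [0, 0, 0]},
    {"jaw": 1, "xyz": [0, 0, 0], "rot": [0, 0, 0]},
    {"jaw": 1, "xyz": [0, 0, 0], "rot": [0, 0, 0]},
    {"jaw": 1, "xyz": [0, 0, 0], "rot": [0, 0, 0]}
  ]
}}

```text
t: 2.8
eef_pos: [0.5565, 0.1398, 0.073]
tcp_rot: [0.82, 0.572, 0.0, -0.001]
contact_force: [-24.3, 8.6, 30.7]
opening: 0.155
```

>>> {"name": "carry_out", "arguments": {
  "commands": [
    {"jaw": 1, "xyz": [0, 0, 0], "rot": [0, 0, 0]},
    {"jaw": 1, "xyz": [0, 0, 0], "rot": [0, 0, 0]},
    {"jaw": 1, "xyz": [0, 0, 0], "rot": [0, 0, 0]}
  ]
}}

```text
t: 3.1
eef_pos: [0.5564, 0.14, 0.0731]
tcp_rot: [0.82, 0.572, 0.0, -0.001]
contact_force: [-8.8, 3.0, 15.8]
opening: 0.16
```

>>> {"name": "carry_out", "arguments": {
  "commands": [
    {"jaw": 1, "xyz": [3.5, 9.5, 0], "rot": [0, 0, 0]},
    {"jaw": 1, "xyz": [7, 19, 0], "rot": [0, 0, 0]},
    {"jaw": 1, "xyz": [10.5, 28, 0], "rot": [0, 0, 0]},
    {"jaw": 1, "xyz": [14, 38, 0], "rot": [0, 0, 0]},
    {"jaw": 1, "xyz": [14, 38, 0], "rot": [0, 0, 0]}
  ]
}}

```text
t: 3.6
eef_pos: [0.5694, 0.1751, 0.0728]
tcp_rot: [0.821, 0.571, -0.002, -0.0]
contact_force: [-15.8, -12.0, 22.3]
opening: 0.159
```

>>> {"name": "carry_out", "arguments": {
  "commands": [
    {"jaw": 1, "xyz": [0, 0, 0], "rot": [0, 0, 0]},
    {"jaw": 1, "xyz": [0, 0, 0], "rot": [0, 0, 0]},
    {"jaw": 1, "xyz": [0, 0, 0], "rot": [0, 0, 0]}
  ]
}}

```text
t: 3.9
eef_pos: [0.5694, 0.1751, 0.0728]
tcp_rot: [0.821, 0.571, -0.002, -0.0]
contact_force: [-14.9, -11.6, 20.6]
opening: 0.159
```

>>> {"name": "carry_out", "arguments": {
  "commands": [
    {"jaw": -1, "xyz": [0, 0, 0], "rot": [0, 0, 0]},
    {"jaw": -1, "xyz": [0, 0, 0], "rot": [0, 0, 0]},
    {"jaw": -1, "xyz": [0, 0, 0], "rot": [0, 0, 0]},
    {"jaw": -1, "xyz": [0, 0, 0], "rot": [0, 0, 0]},
    {"jaw": -1, "xyz": [0, 0, 20], "rot": [0, 0, 0]}
  ]
}}

```text
t: 4.4
eef_pos: [0.5695, 0.177, 0.0906]
tcp_rot: [0.82, 0.572, -0.002, -0.0]
contact_force: [0.1, 0.0, 0.6]
opening: 0.983
```

>>> {"name": "carry_out", "arguments": {
  "commands": [
    {"jaw": -1, "xyz": [0, 0, 45], "rot": [0, 0, 0]},
    {"jaw": -1, "xyz": [-5, -15, 90], "rot": [0, 0, 0]},
    {"jaw": -1, "xyz": [-14, -38, 138], "rot": [0, 0, 0]},
    {"jaw": -1, "xyz": [-14, -38, 138], "rot": [0, 0, 0]},
    {"jaw": -1, "xyz": [-14, -38, 138], "rot": [0, 0, 0]}
  ]
}}

```text
t: 4.9
eef_pos: [0.5573, 0.1391, 0.2317]
tcp_rot: [0.821, 0.571, 0.001, -0.0]
contact_force: [0.3, -0.1, -0.9]
opening: 0.998
```

```bash
python3 - <<'E'
from h import *
s=snap('wrist'); save(s,'w2.png');dock(s)
st=manip.get_state();print(st['t'],st['eef_pos'],st['tcp_rot'])
W=world(s); R=np.array([[.9376,-.3477],[.3477,.9376]]) # rows: dock x, y
P=(W[...,:2]-[.5353,.0808])@R.T*1000
H=cv2.cvtColor(s['pixels'],cv2.COLOR_RGB2HSV)
o=(H[...,0]<14)&(H[...,1]>150)&(abs(P[...,0])<25)&(P[...,1]>20)&(P[...,1]<150)&(W[...,2]>.102)
print('fintop local pct',np.percentile(P[o],[2,50,98],axis=0))
pl=(abs(P[...,0])<12)&(abs(W[...,2]-.06)<.003)&(P[...,1]>0)&(P[...,1]<150)&~((H[...,0]<14)&(H[...,1]>150))
print('plate local y',np.percentile(P[pl][:,1],[0,1,5,50,99]))
h=(W[...,2]<.033)&(abs(P[...,0])<28)&(abs(P[...,1])<40)
print('hole',np.percentile(P[h],[1,50,99],axis=0))
E
```

```text
fin 566 0.104 [575.  189.3] [47.6 12.6] 69.87
finTop 520 0.1041 [575.  189.3] [47.6 12.6] 69.83
top 19752 0.0392 [551.3 123.9] [229.9 130.3] 69.65
topall 27042 0.0395 [550.6 124.2] [230.  131.8] 69.61
blackframe 1318 0.0396 [535.   81.5] [69.7 58.1] 69.87
hole 1492 0.0132 [534.5  78.5] [43.8 37.1] 69.62
4.95 [0.55673587 0.13966828 0.23032299] [ 8.20497765e-01  5.71649514e-01  3.98769680e-04 -3.03333420e-04]
fintop local pct [[ -6.64521547  92.04531253]
 [ -0.40073123 103.75018822]
 [  5.80604941 114.91389747]]
plate local y [ 68.72610341  69.19321816  72.02073065 122.21101889 149.77017242]
hole [[-18.45599123 -24.03596897]
 [  0.09618128  -6.73108259]
 [ 18.5589432   17.34738805]]
```

View pics/w2.png

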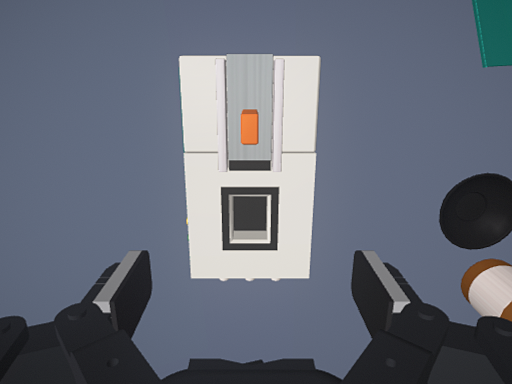

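The latch is fully back: the fin is at (249,127), about 102 mm from the socket at (250,218). Next I'll go above the teal block.

>>> {"name": "carry_out", "arguments": {
  "commands": [
    {"jaw": -1, "xyz": [9, -42, 0], "rot": [0, 0, 0.07]},
    {"jaw": -1, "xyz": [18, -84, 0], "rot": [0, 0, 0.14]},
    {"jaw": -1, "xyz": [27, -126, 0], "rot": [0, 0, 0.21]},
    {"jaw": -1, "xyz": [36, -168, 0], "rot": [0, 0, 0.28]},
    {"jaw": -1, "xyz": [45, -210, 0], "rot": [0, 0, 0.35]}
  ]
}}

```text
t: 5.45
eef_pos: [0.6017, -0.0715, 0.2285]
tcp_rot: [0.707, 0.707, -0.001, -0.001]
contact_force: [0.2, 0.3, 0.8]
opening: 1.001
```

>>> {"name": "carry_out", "arguments": {
  "commands": [
    {"jaw": -1, "xyz": [11, -50, 0], "rot": [0, 0, 0.07]},
    {"jaw": -1, "xyz": [22, -100, 0], "rot": [0, 0, 0.14]},
    {"jaw": -1, "xyz": [33, -150, 0], "rot": [0, 0, 0.21]},
    {"jaw": -1, "xyz": [44, -208, 0], "rot": [0, 0, 0.282]},
    {"jaw": -1, "xyz": [44, -208, 0], "rot": [0, 0, 0.282]}
  ]
}}

```text
t: 5.95
eef_pos: [0.6447, -0.2846, 0.2279]
tcp_rot: [0.603, 0.797, -0.002, -0.001]
contact_force: [-0.5, -0.0, -0.5]
opening: 0.998
```

```bash
cat >> h.py <<'E'
def block(s,c,zf,r=.065):
    W=world(s); a=np.hypot(W[...,0]-c[0],W[...,1]-c[1])<r
    rect(W,a&(abs(W[...,2]-zf-.037)<.005),'flange')
    rect(W,a&(abs(W[...,2]-zf-.085)<.005),'bodytop')
    rect(W,a&(W[...,2]>zf+.02),'all')
E
python3 - <<'E'
from h import *
s=snap('wrist'); save(s,'w3.png');block(s,(.6455,-.28),0)
st=manip.get_state();print(st['t'],st['eef_pos'],st['tcp_rot'])
E
```

```text
flange 930 0.0363 [ 638.3 -249.2] [47.3 18.2] 15.98
bodytop 2588 0.0846 [ 646.2 -277.7] [43.7 44.5] 17.12
all 28927 0.2941 [ 645.6 -280.5] [129.8  30.7] 15.22
6.0 [ 0.64474473 -0.28407254  0.22779244] [ 0.60415441  0.7968652  -0.00159625 -0.00086465]
```

View pics/w3.png

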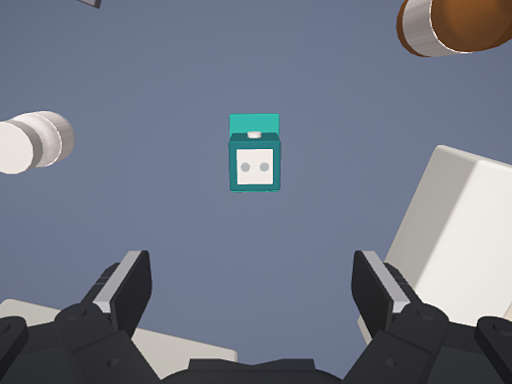

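>>> {"name": "carry_out", "arguments": {
  "commands": [
    {"jaw": -1, "xyz": [0.6, 3.3, -40], "rot": [0, 0, 0.003]},
    {"jaw": -1, "xyz": [0.6, 3.3, -85], "rot": [0, 0, 0.003]},
    {"jaw": -1, "xyz": [0.6, 3.3, -130], "rot": [0, 0, 0.003]},
    {"jaw": -1, "xyz": [0.6, 3.3, -165], "rot": [0, 0, 0.003]},
    {"jaw": -1, "xyz": [0.6, 3.3, -186], "rot": [0, 0, 0.003]}
  ]
}}

```text
t: 6.5
eef_pos: [0.6446, -0.273, 0.0391]
tcp_rot: [0.601, 0.799, -0.001, -0.003]
contact_force: [0.2, 0.4, -0.2]
opening: 1.001
```

>>> {"name": "carry_out", "arguments": {
  "commands": [
    {"jaw": -1, "xyz": [0, 0, 0], "rot": [0, 0, 0]},
    {"jaw": -1, "xyz": [0, 0, 0], "rot": [0, 0, 0]},
    {"jaw": 1, "xyz": [0, 0, 0], "rot": [0, 0, 0]},
    {"jaw": 1, "xyz": [0, 0, 0], "rot": [0, 0, 0]},
    {"jaw": 1, "xyz": [0, 0, 0], "rot": [0, 0, 0]}
  ],
  "force": 40
}}

```text
t: 7.0
eef_pos: [0.6469, -0.2755, 0.0454]
tcp_rot: [0.601, 0.799, 0.0, 0.001]
contact_force: [-1.7, -0.3, 0.4]
opening: 0.512
```

>>> {"name": "carry_out", "arguments": {
  "commands": [
    {"jaw": 1, "xyz": [0, 0, 0], "rot": [0, 0, 0]},
    {"jaw": 1, "xyz": [0, 0, 0], "rot": [0, 0, 0]},
    {"jaw": 1, "xyz": [0, 0, 0], "rot": [0, 0, 0]}
  ]
}}

```text
t: 7.3
eef_pos: [0.6469, -0.2756, 0.0454]
tcp_rot: [0.601, 0.799, 0.0, 0.001]
contact_force: [-1.6, 1.1, 7.1]
opening: 0.508
```

>>> {"name": "carry_out", "arguments": {
  "commands": [
    {"jaw": 1, "xyz": [0, 0, 15], "rot": [0, 0, 0]},
    {"jaw": 1, "xyz": [0, 0, 45], "rot": [0, 0, 0]},
    {"jaw": 1, "xyz": [0, 0, 85], "rot": [0, 0, 0]},
    {"jaw": 1, "xyz": [0, 0, 120], "rot": [0, 0, 0]},
    {"jaw": 1, "xyz": [0, 0, 140], "rot": [0, 0, 0]}
  ],
  "force": 60
}}

```text
t: 7.8
eef_pos: [0.6471, -0.2761, 0.1886]
tcp_rot: [0.601, 0.799, 0.001, 0.002]
contact_force: [0.2, 0.3, -2.3]
opening: 0.507
```

>>> {"name": "carry_out", "arguments": {
  "commands": [
    {"jaw": 1, "xyz": [-11, 36, 0], "rot": [0, 0, -0.07]},
    {"jaw": 1, "xyz": [-22, 72, 0], "rot": [0, 0, -0.14]},
    {"jaw": 1, "xyz": [-33, 108, 0], "rot": [0, 0, -0.21]},
    {"jaw": 1, "xyz": [-44, 144, 0], "rot": [0, 0, -0.28]},
    {"jaw": 1, "xyz": [-55, 180, 0], "rot": [0, 0, -0.35]}
  ]
}}

```text
t: 8.3
eef_pos: [0.5908, -0.0942, 0.1853]
tcp_rot: [0.732, 0.681, 0.0, -0.0]
contact_force: [1.1, 0.7, -1.0]
opening: 0.51
```

>>> {"name": "carry_out", "arguments": {
  "commands": [
    {"jaw": 1, "xyz": [-12, 38, 0], "rot": [0, 0, -0.07]},
    {"jaw": 1, "xyz": [-24, 76, 0], "rot": [0, 0, -0.14]},
    {"jaw": 1, "xyz": [-36, 114, 0], "rot": [0, 0, -0.21]},
    {"jaw": 1, "xyz": [-48, 150, 0], "rot": [0, 0, -0.26]},
    {"jaw": 1, "xyz": [-56, 179, 0], "rot": [0, 0, -0.282]}
  ]
}}

```text
t: 8.8
eef_pos: [0.5344, 0.0857, 0.1852]
tcp_rot: [0.82, 0.572, 0.0, -0.001]
contact_force: [0.5, 0.2, -1.8]
opening: 0.507
```

>>> {"name": "carry_out", "arguments": {
  "commands": [
    {"jaw": 1, "xyz": [0, 0, 0], "rot": [0, 0, 0]},
    {"jaw": 1, "xyz": [0, 0, 0], "rot": [0, 0, 0]},
    {"jaw": 1, "xyz": [0, 0, 0], "rot": [0, 0, 0]},
    {"jaw": 1, "xyz": [0, 0, 0], "rot": [0, 0, 0]}
  ]
}}

```text
t: 9.2
eef_pos: [0.5357, 0.0824, 0.1846]
tcp_rot: [0.82, 0.572, 0.0, 0.0]
contact_force: [-0.7, -0.2, -2.9]
opening: 0.507
```

```bash
python3 - <<'E'
from h import *
s=snap('wrist'); save(s,'w4.png')
st=manip.get_state();print(st['t'],st['eef_pos'],st['tcp_rot'],st['contact_force'])
zf=st['eef_pos'][2]-.0454; block(s,st['eef_pos'][:2],zf); dock(s)
E
```

```text
9.25 [0.53563676 0.08241088 0.18449553] [8.20215693e-01 5.72054381e-01 5.03157068e-05 2.55644704e-05] [ 0.04430562  0.25899413 -1.68814884]
flange 4330 0.1757 [545.2 107.9] [20.9 48.1] 70.02
bodytop 14367 0.224 [535.8  80.8] [45.3 61.1] 69.81
all 55292 0.2363 [539.1  88.4] [ 61.8 122.2] 69.94
fin 965 0.1042 [568.5 171.4] [35.1 13.2] 69.11
finTop 961 0.1042 [568.5 171.4] [35.1 13.2] 69.11
top 20338 0.0393 [546.8 112. ] [204.  130.6] 69.84
topall 28311 0.0396 [546.3 112.6] [205.  131.9] 69.72
blackframe 1026 0.0396 [542.5 101.4] [27.8 58. ] 69.74
hole 888 0.013 [539.6  92.4] [22.8 37.2] 69.65
```

View pics/w4.png

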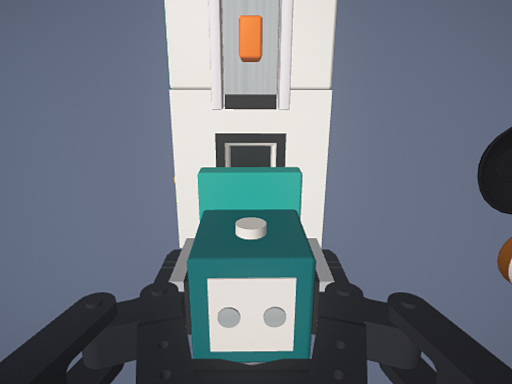

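The wrist view shows the flange edge at (250,170) centred on the socket frame at (250,135). The two agree sideways within about 0.3 mm, so I'll shift forward about 0.9 mm and descend.

>>> {"name": "carry_out", "arguments": {
  "commands": [
    {"jaw": 1, "xyz": [0.2, 0.9, -30], "rot": [0, 0, -0.003]},
    {"jaw": 1, "xyz": [0.2, 0.9, -60], "rot": [0, 0, -0.003]},
    {"jaw": 1, "xyz": [0.2, 0.9, -85], "rot": [0, 0, -0.003]},
    {"jaw": 1, "xyz": [0.2, 0.9, -92], "rot": [0, 0, -0.003]},
    {"jaw": 1, "xyz": [0.2, 0.9, -92], "rot": [0, 0, -0.003]}
  ]
}}

```text
t: 9.75
eef_pos: [0.5354, 0.0836, 0.0919]
tcp_rot: [0.821, 0.571, -0.001, -0.0]
contact_force: [-0.4, 0.6, -1.2]
opening: 0.51
```

>>> {"name": "carry_out", "arguments": {
  "commands": [
    {"jaw": 1, "xyz": [0, 0, 0], "rot": [0, 0, 0]},
    {"jaw": 1, "xyz": [0, 0, 0], "rot": [0, 0, 0]},
    {"jaw": 1, "xyz": [0, 0, 0], "rot": [0, 0, 0]},
    {"jaw": 1, "xyz": [0, 0, 0], "rot": [0, 0, 0]}
  ]
}}

```text
t: 10.15
eef_pos: [0.5359, 0.0847, 0.0929]
tcp_rot: [0.821, 0.572, 0.001, -0.0]
contact_force: [-0.4, -0.2, -2.3]
opening: 0.507
```

```bash
python3 - <<'E'
from h import *
s=snap('wrist'); save(s,'w5.png')
st=manip.get_state();print(st['t'],st['eef_pos'],st['tcp_rot'],st['contact_force'])
zf=st['eef_pos'][2]-.0454; W=world(s)
R=np.array([[.9376,-.3477],[.3477,.9376]]); P=(W[...,:2]-[.5353,.0808])@R.T*1000
H=cv2.cvtColor(s['pixels'],cv2.COLOR_RGB2HSV)
def pc(m,l):
    print(l,m.sum(),np.percentile(P[m],[1,50,99],axis=0).round(1).tolist())
near=(abs(P[...,0])<40)&(P[...,1]>22)&(P[...,1]<60)
pc(near&(abs(W[...,2]-zf-.037)<.004)&(H[...,1]>100)&(H[...,0]>70)&(H[...,0]<100),'flange')
pc(near&(abs(W[...,2]-.04)<.003)&(H[...,2]<80),'frame')
pc((abs(P[...,0])<20)&(P[...,1]>70)&(P[...,1]<130)&(H[...,0]<14)&(H[...,1]>150)&(W[...,2]>.102),'fin')
pc((abs(P[...,0])<90)&(P[...,1]>20)&(P[...,1]<50)&(abs(W[...,2]-.04)<.003),'dock')
E
```

```text
10.2 [0.53583773 0.08464266 0.09277001] [ 8.20519762e-01  5.71618018e-01  4.00250955e-04 -2.87379542e-05] [ 0.12171655 -0.61812416 -1.52128084]
flange 4178 [[-23.9, 23.3], [-1.0, 32.5], [22.2, 41.3]]
frame 502 [[-28.9, 32.7], [-0.1, 34.2], [28.3, 35.7]]
fin 1961 [[-6.8, 90.9], [-0.1, 99.0], [6.4, 106.6]]
dock 9193 [[-64.1, 20.4], [0.5, 38.3], [64.0, 49.8]]
```

View pics/w5.png

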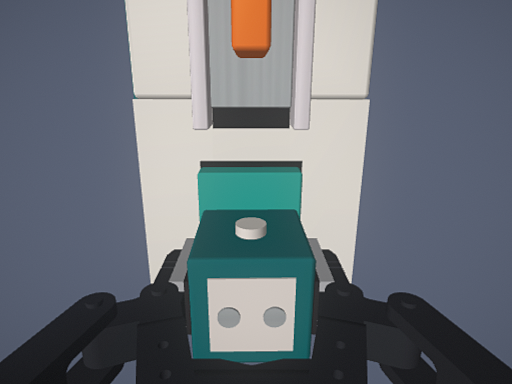

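The flange is about 1.6 mm too far forward and 0.6 mm off sideways (flange edge at row 168, frame edge at row 162). I'll correct that and lower in small steps.

>>> {"name": "carry_out", "arguments": {
  "commands": [
    {"jaw": 1, "xyz": [0, -1.7, 0], "rot": [0, 0, 0]},
    {"jaw": 1, "xyz": [0, -1.7, -2], "rot": [0, 0, 0]},
    {"jaw": 1, "xyz": [0, -1.7, -5], "rot": [0, 0, 0]},
    {"jaw": 1, "xyz": [0, -1.7, -7], "rot": [0, 0, 0]},
    {"jaw": 1, "xyz": [0, -1.7, -7], "rot": [0, 0, 0]}
  ]
}}

```text
t: 10.7
eef_pos: [0.5354, 0.0827, 0.0849]
tcp_rot: [0.821, 0.572, -0.0, -0.0]
contact_force: [-0.6, 0.1, -1.7]
opening: 0.509
```

>>> {"name": "carry_out", "arguments": {
  "commands": [
    {"jaw": 1, "xyz": [0, 0, -1], "rot": [0, 0, 0]},
    {"jaw": 1, "xyz": [0, 0, -2], "rot": [0, 0, 0]},
    {"jaw": 1, "xyz": [0, 0, -3], "rot": [0, 0, 0]},
    {"jaw": 1, "xyz": [0, 0, -4], "rot": [0, 0, 0]},
    {"jaw": 1, "xyz": [0, 0, -4], "rot": [0, 0, 0]}
  ]
}}

```text
t: 11.2
eef_pos: [0.5356, 0.0827, 0.0812]
tcp_rot: [0.821, 0.572, -0.0, -0.0]
contact_force: [-0.1, -0.8, -2.5]
opening: 0.509
```

>>> {"name": "carry_out", "arguments": {
  "commands": [
    {"jaw": 1, "xyz": [0, 0, -2], "rot": [0, 0, 0]},
    {"jaw": 1, "xyz": [0, 0, -4], "rot": [0, 0, 0]},
    {"jaw": 1, "xyz": [0, 0, -6], "rot": [0, 0, 0]},
    {"jaw": 1, "xyz": [0, 0, -8], "rot": [0, 0, 0]},
    {"jaw": 1, "xyz": [0, 0, -8], "rot": [0, 0, 0]}
  ]
}}

```text
t: 11.7
eef_pos: [0.5355, 0.0827, 0.073]
tcp_rot: [0.821, 0.572, -0.0, -0.0]
contact_force: [0.3, -0.1, -2.5]
opening: 0.509
```

>>> {"name": "carry_out", "arguments": {
  "commands": [
    {"jaw": 1, "xyz": [0, 0, -2], "rot": [0, 0, 0]},
    {"jaw": 1, "xyz": [0, 0, -4], "rot": [0, 0, 0]},
    {"jaw": 1, "xyz": [0, 0, -6], "rot": [0, 0, 0]},
    {"jaw": 1, "xyz": [0, 0, -8], "rot": [0, 0, 0]},
    {"jaw": 1, "xyz": [0, 0, -9], "rot": [0, 0, 0]}
  ]
}}

```text
t: 12.2
eef_pos: [0.5355, 0.0827, 0.0641]
tcp_rot: [0.821, 0.572, -0.0, -0.0]
contact_force: [0.4, -0.1, -1.8]
opening: 0.507
```

>>> {"name": "carry_out", "arguments": {
  "commands": [
    {"jaw": 1, "xyz": [0, 0, -1], "rot": [0, 0, 0]},
    {"jaw": 1, "xyz": [0, 0, -2], "rot": [0, 0, 0]},
    {"jaw": 1, "xyz": [0, 0, -3], "rot": [0, 0, 0]},
    {"jaw": 1, "xyz": [0, 0, -4], "rot": [0, 0, 0]},
    {"jaw": 1, "xyz": [0, 0, -4], "rot": [0, 0, 0]}
  ]
}}

```text
t: 12.7
eef_pos: [0.5357, 0.0828, 0.0605]
tcp_rot: [0.821, 0.571, 0.0, -0.0]
contact_force: [-1.7, 0.3, 4.1]
opening: 0.506
```

>>> {"name": "carry_out", "arguments": {
  "commands": [
    {"jaw": 1, "xyz": [0, 0, -0.5], "rot": [0, 0, 0]},
    {"jaw": 1, "xyz": [0, 0, -1], "rot": [0, 0, 0]},
    {"jaw": 1, "xyz": [0, 0, -1], "rot": [0, 0, 0]}
  ]
}}

```text
t: 13.0
eef_pos: [0.5358, 0.0828, 0.0603]
tcp_rot: [0.821, 0.571, 0.0, -0.0]
contact_force: [-9.0, 0.2, 24.0]
opening: 0.509
```

The block is seated: contact at TCP z 0.0603 against 0.0604 expected, with 24 N. I'll release, rise, and go to the latch.

>>> {"name": "carry_out", "arguments": {
  "commands": [
    {"jaw": 1, "xyz": [0, 0, 2], "rot": [0, 0, 0]},
    {"jaw": -1, "xyz": [0, 0, 2], "rot": [0, 0, 0]},
    {"jaw": -1, "xyz": [0, 0, 2], "rot": [0, 0, 0]},
    {"jaw": -1, "xyz": [0, 0, 2], "rot": [0, 0, 0]},
    {"jaw": -1, "xyz": [0, 0, 2], "rot": [0, 0, 0]}
  ]
}}

```text
t: 13.5
eef_pos: [0.5356, 0.0827, 0.0612]
tcp_rot: [0.821, 0.572, -0.0, -0.0]
contact_force: [0.2, -0.5, 0.6]
opening: 0.997
```

>>> {"name": "carry_out", "arguments": {
  "commands": [
    {"jaw": -1, "xyz": [0, 0, 40], "rot": [0, 0, 0]},
    {"jaw": -1, "xyz": [0, 0, 85], "rot": [0, 0, 0]},
    {"jaw": -1, "xyz": [0, 0, 130], "rot": [0, 0, 0]},
    {"jaw": -1, "xyz": [0, 0, 170], "rot": [0, 0, 0]},
    {"jaw": -1, "xyz": [0, 0, 170], "rot": [0, 0, 0]}
  ]
}}

```text
t: 14.0
eef_pos: [0.5379, 0.0829, 0.236]
tcp_rot: [0.821, 0.571, 0.004, 0.0]
contact_force: [-0.3, -0.4, -0.1]
opening: 0.999
```

```bash
python3 - <<'E'
from h import *
s=snap('wrist'); save(s,'w6.png')
st=manip.get_state();print(st['t'],st['eef_pos'],st['tcp_rot'],st['contact_force'])
block(s,(.535,.082),.015)
dock(s)
E
```

```text
14.05 [0.53677444 0.08314448 0.23354341] [8.20471303e-01 5.71683306e-01 2.24390891e-03 6.67289894e-05] [-0.23017928  0.26402936 -1.10832269]
flange 986 0.0512 [546.4 109.5] [18.7 47.8] 68.47
bodytop 2640 0.0996 [536.1  81.4] [43.9 44. ] 69.64
all 27586 0.302 [537.2  87.2] [ 30.1 129.6] 69.25
fin 634 0.1042 [568.6 171.8] [34.8 12.7] 69.5
finTop 606 0.1042 [568.6 171.8] [34.8 12.7] 69.5
top 19090 0.0393 [548.9 117.5] [217.1 130.4] 69.67
topall 26906 0.0397 [548.4 118.2] [218.1 131.9] 69.68
blackframe 128 0.0396 [517.3 110.7] [27.8  4.1] 68.96Traceback (most recent call last):
  File "<stdin>", line 5, in <module>
  File "h.py", line 26, in dock
    rect(W,a&(W[...,2]<.035),'hole')
    ~~~~^^^^^^^^^^^^^^^^^^^^^^^^^^^^
  File "h.py", line 15, in rect
    n,L,S,_=cv2.connectedComponentsWithStats(m); m=L==1+S[1:,4].argmax()
                                                        ~~~~~~~~~~~~~~^^
ValueError: attempt to get argmax of an empty sequence
```

View pics/w6.png

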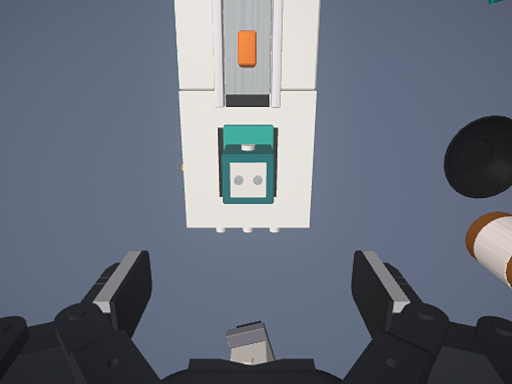

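The block is home: flange top at 0.0512 and body top at 0.0996, with dock top reading 0.0393. The block is centred at (248,165) in the picture, and the fin is at (247,48). Next I'll close the latch.

>>> {"name": "carry_out", "arguments": {
  "commands": [
    {"jaw": -1, "xyz": [16, 44, 0], "rot": [0, 0, 0]},
    {"jaw": -1, "xyz": [35, 96, 0], "rot": [0, 0, 0]},
    {"jaw": -1, "xyz": [35, 96, -40], "rot": [0, 0, 0]},
    {"jaw": -1, "xyz": [35, 96, -85], "rot": [0, 0, 0]},
    {"jaw": -1, "xyz": [35, 96, -110], "rot": [0, 0, 0]}
  ]
}}

```text
t: 14.55
eef_pos: [0.5685, 0.1785, 0.1168]
tcp_rot: [0.82, 0.572, -0.003, -0.0]
contact_force: [0.4, -0.7, 0.4]
opening: 1.003
```

>>> {"name": "carry_out", "arguments": {
  "commands": [
    {"jaw": -1, "xyz": [0, 0, -30], "rot": [0, 0, 0]},
    {"jaw": -1, "xyz": [0, 0, -48], "rot": [0, 0, 0]},
    {"jaw": -1, "xyz": [0, 0, -48], "rot": [0, 0, 0]},
    {"jaw": -1, "xyz": [0, 0, -48], "rot": [0, 0, 0]},
    {"jaw": 1, "xyz": [0, 0, -48], "rot": [0, 0, 0]}
  ],
  "force": 40
}}

```text
t: 15.05
eef_pos: [0.5711, 0.1787, 0.0741]
tcp_rot: [0.821, 0.571, 0.0, 0.0]
contact_force: [0.4, -0.2, 0.0]
opening: 0.859
```

>>> {"name": "carry_out", "arguments": {
  "commands": [
    {"jaw": 1, "xyz": [0, 0, 0], "rot": [0, 0, 0]},
    {"jaw": 1, "xyz": [0, 0, 0], "rot": [0, 0, 0]},
    {"jaw": 1, "xyz": [0, 0, 0], "rot": [0, 0, 0]},
    {"jaw": 1, "xyz": [0, 0, 0], "rot": [0, 0, 0]},
    {"jaw": 1, "xyz": [0, 0, 0], "rot": [0, 0, 0]}
  ]
}}

```text
t: 15.55
eef_pos: [0.5707, 0.1789, 0.0736]
tcp_rot: [0.821, 0.572, 0.0, -0.0]
contact_force: [-2.5, 0.1, 5.2]
opening: 0.157
```

>>> {"name": "carry_out", "arguments": {
  "commands": [
    {"jaw": 1, "xyz": [-3.5, -9.5, 0], "rot": [0, 0, 0]},
    {"jaw": 1, "xyz": [-7, -19, 0], "rot": [0, 0, 0]},
    {"jaw": 1, "xyz": [-10.5, -28, 0], "rot": [0, 0, 0]},
    {"jaw": 1, "xyz": [-14, -38, 0], "rot": [0, 0, 0]},
    {"jaw": 1, "xyz": [-14.5, -39, 0], "rot": [0, 0, 0]}
  ]
}}

```text
t: 16.05
eef_pos: [0.5566, 0.1406, 0.0737]
tcp_rot: [0.821, 0.572, 0.001, -0.0]
contact_force: [4.1, 13.8, -0.9]
opening: 0.156
```

>>> {"name": "carry_out", "arguments": {
  "commands": [
    {"jaw": 1, "xyz": [0, 0, 0], "rot": [0, 0, 0]},
    {"jaw": 1, "xyz": [0, 0, 0], "rot": [0, 0, 0]},
    {"jaw": 1, "xyz": [0, 0, 0], "rot": [0, 0, 0]}
  ]
}}

```text
t: 16.35
eef_pos: [0.5566, 0.1407, 0.0737]
tcp_rot: [0.82, 0.572, 0.001, -0.0]
contact_force: [1.5, 9.6, 2.4]
opening: 0.154
```

>>> {"name": "carry_out", "arguments": {
  "commands": [
    {"jaw": -1, "xyz": [0, 0, 0], "rot": [0, 0, 0]},
    {"jaw": -1, "xyz": [0, 0, 0], "rot": [0, 0, 0]},
    {"jaw": -1, "xyz": [0, 0, 0], "rot": [0, 0, 0]},
    {"jaw": -1, "xyz": [0, 0, 0], "rot": [0, 0, 0]},
    {"jaw": -1, "xyz": [0, 0, 20], "rot": [0, 0, 0]}
  ]
}}

```text
t: 16.85
eef_pos: [0.5548, 0.1391, 0.0917]
tcp_rot: [0.821, 0.571, -0.002, -0.0]
contact_force: [-0.2, 1.2, -0.2]
opening: 0.986
```

>>> {"name": "carry_out", "arguments": {
  "commands": [
    {"jaw": -1, "xyz": [0, 0, 45], "rot": [0, 0, 0]},
    {"jaw": -1, "xyz": [0, 0, 90], "rot": [0, 0, 0]},
    {"jaw": -1, "xyz": [0, 0, 138], "rot": [0, 0, 0]},
    {"jaw": -1, "xyz": [0, 0, 138], "rot": [0, 0, 0]},
    {"jaw": -1, "xyz": [0, 0, 138], "rot": [0, 0, 0]}
  ]
}}

```text
t: 17.35
eef_pos: [0.5564, 0.1399, 0.2322]
tcp_rot: [0.821, 0.572, 0.001, -0.0]
contact_force: [-0.1, 0.5, -0.5]
opening: 1.001
```

```bash
python3 - <<'E'
from h import *
s=snap('wrist'); save(s,'w7.png')
st=manip.get_state();print(st['t'],st['eef_pos'],st['opening'],st['contact_force'])
block(s,(.535,.082),.015)
W=world(s);R=np.array([[.9376,-.3477],[.3477,.9376]]); P=(W[...,:2]-[.5352,.0817])@R.T*1000
H=cv2.cvtColor(s['pixels'],cv2.COLOR_RGB2HSV)
o=(abs(P[...,0])<20)&(P[...,1]>30)&(P[...,1]<130)&(H[...,0]<14)&(H[...,1]>150)&(W[...,2]>.102)
print('fin',np.percentile(P[o],[2,50,98],axis=0).round(1).tolist())
E
```

```text
17.4 [0.55576985 0.13981811 0.23098464] 1.000505079095614 [-0.70253082  0.04134114 -0.76749454]
flange 330 0.0512 [546.5 108.8] [18.8 47.6] 70.05
bodytop 2260 0.0995 [536.2  81.9] [43.5 43.8] 70.04
all 10779 0.0401 [535.   81.9] [129.4 128.8] 73.57
fin [[-6.2, 51.0], [0.3, 62.8], [6.0, 74.0]]
```

View pics/w7.png

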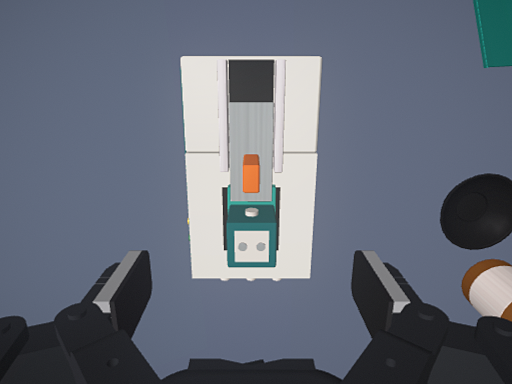

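The latch plate now covers the flange at (250,195). The fin centre is about 62.5 mm from the socket, so the latch is at about 0, and the block is home. The gripper is clear, so I'll hand in.

```bash
python3 -c "
from bench import manip
print(manip.hand_in())"
```

```text
the job is handed in; nothing more can be done
None
```

The teal block is plugged into the socket with the latch locked over its flange. I handed the job in at about 17.4 s with the gripper open and clear. The hand-in gives no verdict, so success rests on my own checks.

- **Latch back:** I pulled the orange fin fully back. It measured about 102 mm from the socket, which is a travel of about 40 mm.
- **Insertion:** I lowered the block in small steps. It touched only at the seat, with at most 24 N shown in the readings after each move.
- **Latch forward:** I slid it forward about 40 mm and let go. The fin then measured about 62.5 mm from the socket, so the latch is at about 0.
- **Block home:** In the last wrist picture the flange top is at 51.2 mm and the body top at 99.5 mm. The expected heights are 52 and 100 mm, and this view reads the dock's top about 0.7 mm low. The block is within about 1 mm of the socket centre and within 0.5° of parallel.

**Disagreements:** The fixed cameras and the wrist camera differed by about 2 mm. I used the wrist view for the fit and corrected a 1.6 mm offset before inserting.

**Not checked:** I did not re-measure the spare block or the other bench items at the end. The arm's route stayed clear of them.

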